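# Draw the dosing pump's piston to its broad groove and hold it

### The job

The little dosing pump on the worktop is dry and due for a check of its piston. Swing the keeper bar, which lies over the piston's black knob, well clear to the side (about a quarter turn), then draw the piston rod straight up out of its snug barrel by the knob until the middle of the broad groove (the second, lower one) is level with the top of the barrel, and finish while still holding it there. The pump must stay standing where it is, not lifted or tipped by a jammed rod; do not pull the rod right out, and leave the cup, the jar and the dish alone.

Things in the scene. Friction and masses are not known exactly. Their poses are not given: they have to be found in the camera images.
- pump: Loose dosing pump, 0.95 kg. Grey base plate, top 14 mm up, x -53 to +77, y -55 to +55 mm; upright aluminium barrel 40 mm across, flat top 92 mm up. Origin on the worktop under the barrel's axis, z up. Outlet spigot points to -x; the keeper's post (12 mm thick, to 135 mm) is at x = +50, y = 0. It stands by its weight: side pulls of about 5 N slide it; a rod pulled askew jams and lifts it.
- pump_mouth (a point): Centre of the mouth of the barrel, in its flat top, 92 mm above the worktop; axes as the pump's. The bore is 17 mm wide and open for 78 mm below this point.
- keeper (a joint): Swing of the keeper bar about its post, rad. At 0 the bar points from the post to the pump's -x, over the knob; it grows, counter-clockwise from above, as the bar's end swings to the pump's -y side; 1.57 is a quarter turn, 2.0 the stop. Starts at 0 to 0.2. Light friction (0.02 N m, 0.3 N at the peg); stays where it is left.
- keeper_peg (a point): Middle of the upright dark steel peg on the keeper bar's end, by which it is swung: 10 mm thick, 62 mm from the post's axis, from the bar's top (143.5 mm above the worktop) to 170 mm; this point is 157 mm up. The bar is 14 mm wide, 5 mm thick, 4 mm above the knob. x axis: from the peg to the post.
- rod: Loose steel piston rod, 0.12 kg, 16 mm thick, upright in the barrel with 0.5 mm of play all round. Origin: on its axis at the underside of its flange (22 mm across, 4 mm thick), which rests on the barrel's top at the start; z up. 75 mm of rod lie below it, with a narrow groove (2 mm) 20 mm and the broad groove (6 mm) 40 mm below it, both hidden in the barrel at the start.
- rod_knob (a point): Centre of the rod's round black knob, where it is gripped: 24 mm across, 22 mm tall, 31 mm above the flange's underside (123 mm above the worktop at the start; the knob's lower face is 20 mm above the barrel's top).
- rod_groove (a point): Middle of the broad groove on the rod's axis, 71 mm below the knob's centre; 40 mm below the barrel's mouth at the start, to be brought level with it.
- cup_mid (a point): Centre of a lidded specimen cup with white lid, 58 mm across, 75 mm tall (bystander, left of the pump); z along its axis.
- jar_mid (a point): Centre of a staining jar with black lid, 58 mm across, 97 mm tall (bystander, right of the pump); z along its axis.
- dish_mid (a point): Centre of a closed petri dish, 62 mm across, 15 mm tall (bystander, right of the pump, nearer the robot); z along its axis.
Things that resemble listed ones, but are neither listed nor needed, are in the scene too. Leave any blue look-alike of the pump alone. Of the things that look like the part that bears cup_mid, take the one that is nearest to the robot's base at the start.

How it is judged:
By the outcome, as a careful person would: the job done as asked, in the order asked, and still so for the second after the job is handed in, while the arm keeps its last pose, push and grip.
It also fails if it takes over 48 s, if anything falls off the work surface, if the arm or the gripper's body presses on something with over 40 N, if the wrist force passes 120 N, or if a joint passes its speed limit or range.

### The arm

A 6-joint arm with a two-finger parallel gripper is mounted at the origin on a cart in front of the work surface, level with it; the furniture and walls round the work are solid. World frame = base frame: x ahead of the robot, y to its left, z up, the work surface at z = 0. Lengths are in m, angles in rad, forces in N, time in s.
With the tool pointing down it reaches from about 0.375 to 0.9 m from the base axis. Payload 3.1 kg.
Tool frame: the origin (TCP) lies at the very end of the fingers, on their centre line; the grasp point (between the pads) lies 19 mm behind it; y points along the fingers, x is the direction in which the jaws open and shut, and the axes are right-handed (so a half turn about y gives the same grasp; the last joint's range is limited). The gripper opens to 87 mm and grips with 3 to 60 N. Pads are 19 mm wide; open, the fingers measure 117 mm over their backs; the gripper's body (75 mm by 190 mm) begins 51 mm behind the grasp point.
Start: joints at [1.05, 0.527, 1.433, -0, 1.181, -0.178], TCP at [0.209, 0.589, 0.223] pointing down, gripper open.
Joint ranges: [-3.08, 3.08], [-0.75, 2.2], [0.22, 2.44], [-1.43, 4.57], [0, 2.65], [-2.85, 2.85]. Speed limits (rad/s): [2.79, 2.79, 3.14, 3.14, 3.14, 3.14].

### API

Orientations are given as a unit quaternion [x, y, z, w].
In Python, from rig import robot gives the robot as it stands.
- The arm moves only by the shell command python3 -m creep 'ROWS' [FORCE]. ROWS is JSON, a list of rows, each a list of 3 entries, a list of its own where there are three numbers: the shift along the tool's x, y, z in mm, then the turn about the tool's y in rad, then the opening, from 0 (shut) to 1 (fully open). A call has 1 to 8 rows; each row shifts and turns the commanded pose from where the row before left it, along the tool's axes as they then stand; what a row does not reach is not made up. A row lasts 1/10 s, in which the tool goes at most 50 mm and 8.59 degrees, less where a joint would pass 70% of its speed; a pose out of reach is approached as far as the arm can. A call with a gripper value outside its range is refused whole. The fingers move at their own pace and stop on an object; FORCE is the grip in N (left out, the last holds). Time passes only in rows, so rows that do not move let the fingers close. It gives the time, the measured TCP pose, the force and the opening at its end, in the units of the state.
- robot.get_obs(): the state, without advancing time (a new reading comes with each control period).
- robot.camera(name): name is "scene" or "top"; returns a dict with "pixels" (384x512x3 uint8, red, green, blue), "fx", "fy", "cx", "cy" (pixels), "position" and "rotation" of the camera in the world. Camera axes: x right, y up, looking along -z (the intrinsics and any distortion apply to the point x, -y, -z); pixel columns grow to the right and rows downward; lengths in m; the calibration is good to about 2 mm. A picture is of the moment at which its call begins. There is no depth.
- robot.hand_in(): hands the job in, once; it reports no verdict.
The state is a dict: "time": time; "q": joint angles; "joint_velocities": joint speeds; "joint_torque": joint torques, N m; "position": TCP position; "tool_rot": TCP orientation; "ft_force": force on the tool from outside, world axes, zero at the start; "moment": the same for the moment, N m; "grip_width": finger opening in m.
Only numpy, scipy, OpenCV 4.12 (cv2) and the standard library are available. Lean on these libraries where they do the work, as an engineer would, in place of code of your own. Each camera call takes 0.05 s, during which the arm holds its last target.

## Working session

There is one attempt and no reset: what is moved stays moved. The work goes in short steps, Python scripts to look and compute and a shell command to move; the robot and the scene stay as the last step left them, time stands still between calls to the robot, and variables do not carry over. Pictures are saved under pics/ and viewed, and the job is handed in when it is done.

```bash
mkdir -p pics
python3 - <<'E'
from rig import robot
import cv2
print(robot.get_obs())
for n in ["scene","top"]:
    c=robot.camera(n); cv2.imwrite(f"pics/{n}0.png",c["pixels"][:,:,::-1])
    print({k:v for k,v in c.items() if k!="pixels"})
E
```

```text
{'time': 0.0, 'q': array([ 1.05049985e+00,  5.28458800e-01,  1.43393202e+00, -6.19591071e-06,
        1.18139410e+00, -1.78484676e-01]), 'joint_velocities': array([-0.00266821, -0.0016085 , -0.00107494, -0.00055504, -0.00107521,
        0.00138261]), 'joint_torque': array([-2.45559793e-03, -4.40048826e+01, -1.76587880e+01,  6.32289983e-02,
        5.81479899e-02, -1.44207370e-04]), 'position': array([0.20908292, 0.58819475, 0.22156672]), 'tool_rot': array([ 0.57808146,  0.40697671, -0.40838014, -0.57742311]), 'ft_force': array([-0.42676226, -0.25073545, -0.39811559]), 'moment': array([-0.03586933, -0.01997065,  0.04069504]), 'grip_width': 0.08720426850660835}
{'fx': 411.09225261928873, 'fy': 411.09225261928873, 'cx': 257.88662324369034, 'cy': 193.24979483128732, 'position': array([-0.41382873, -0.50568799,  0.71737785]), 'rotation': array([ 0.44483503, -0.25402663, -0.44320212,  0.7356386 ])}
{'fx': 369.6199461762517, 'fy': 369.6199461762517, 'cx': 256.3550873633029, 'cy': 201.4817508350857, 'position': array([0.48490128, 0.01231585, 1.04950856]), 'rotation': array([ 0.03509444, -0.01960177, -0.70084158,  0.71218342])}
```

View pics/scene0.png

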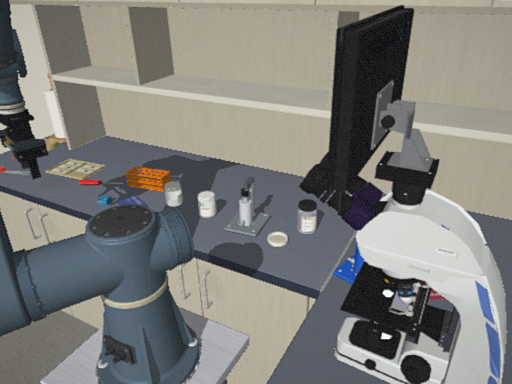

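View pics/top0.png

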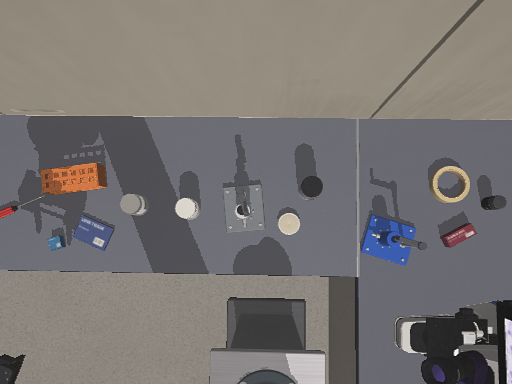

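The pump is at about (243,208) in the top view and (247,210) in the scene view. The cups are to its left, the jar and dish to its right, and the blue look-alike is far right. I'll zoom in next.

```bash
cat > h.py <<'E'
import numpy as np, cv2
from scipy.spatial.transform import Rotation as R
from rig import robot
def ray(c,u,v):
    d=np.array([(u-c["cx"])/c["fx"],-(v-c["cy"])/c["fy"],-1.])
    return np.array(c["position"]),R.from_quat(c["rotation"]).apply(d)
def onz(c,u,v,z):
    p,d=ray(c,u,v); return p+d*(z-p[2])/d[2]
def proj(c,P):
    q=R.from_quat(c["rotation"]).inv().apply(np.array(P)-c["position"])
    return np.array([c["cx"]-c["fx"]*q[0]/q[2], c["cy"]+c["fy"]*q[1]/q[2]])
def shot(n,fn,box=None,k=1):
    c=robot.camera(n); im=c["pixels"][:,:,::-1]
    if box: u,v,w,h=box; im=im[v:v+h,u:u+w]
    cv2.imwrite("pics/"+fn,cv2.resize(im,None,fx=k,fy=k,interpolation=cv2.INTER_CUBIC)); return c
E
python3 - <<'E'
from h import *
shot("top","t1.png",(208,168,75,75),8)
shot("scene","s1.png",(215,165,75,75),8)
E
```

```text
(no output)
```

View pics/t1.png

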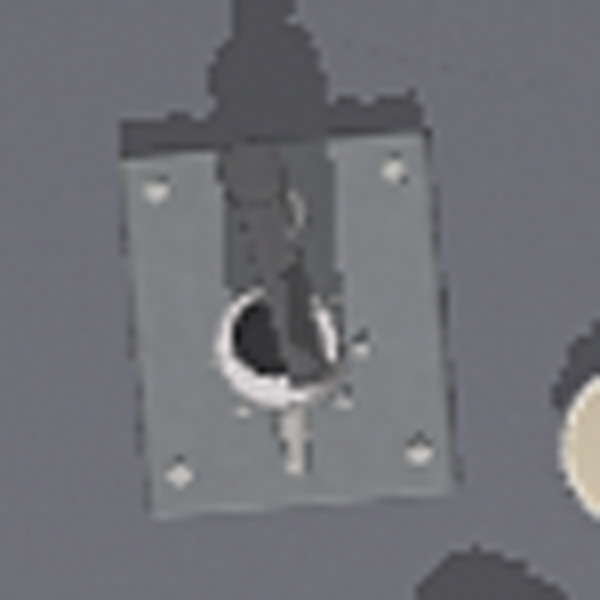

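View pics/s1.png

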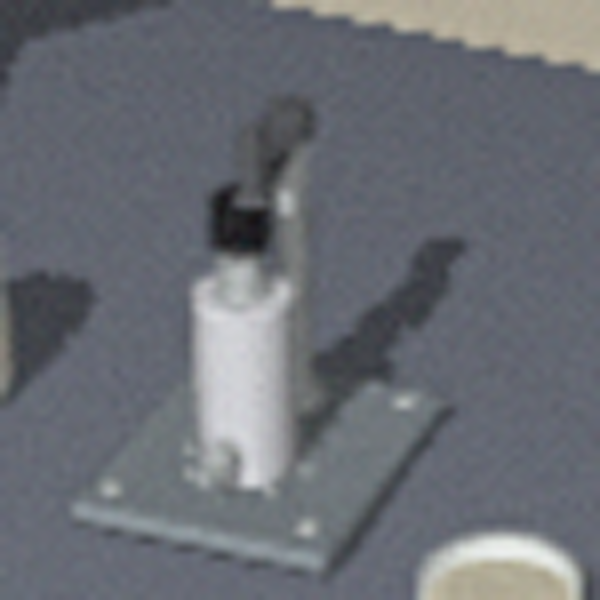

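```bash
cat > m.py <<'E'
from h import *
T=robot.camera("top"); S=robot.camera("scene")
z2=lambda x,y,ox,oy:((x+.5)/8-.5+ox,(y+.5)/8-.5+oy)
C=[onz(T,*z2(x,y,208,168),0.014) for x,y in [(125,160),(425,130),(452,492),(153,518)]]
Cs=[onz(S,*z2(x,y,215,165),0.014) for x,y in [(77,505),(325,570),(450,405)]]
print(np.round(C,4)); print(np.round(Cs,4))
TL,TR,BR,BL=C
print([np.linalg.norm(a-b) for a,b in[(TL,TR),(TR,BR),(BR,BL),(BL,TL)]])
xd=(TL+TR-BL-BR); yd=(TL+BL-TR-BR)
a1=np.arctan2(xd[1],xd[0]); a2=np.arctan2(-yd[0],yd[1]); print(a1,a2)
a=a1/2+a2/2; cen=(TL+TR+BR+BL)/4
Rz=R.from_euler('z',a); org=cen-Rz.apply([.012,0,.014]); print("org",org,a)
for nm,P in dict(mouth=[0,0,.092],knobtop=[0,0,.134],knob=[0,0,.123],post=[.05,0,.135],pegtop0=[-.012,0,.17]).items():
    W=org+Rz.apply(P); 
    t=(proj(T,W)-[208,168]+.5)*8; s=(proj(S,W)-[215,165]+.5)*8; print(nm,W,t,s)
for th in (0,.1,.2):
    W=org+Rz.apply([.05-.062*np.cos(th),-.062*np.sin(th),.17])
    print(th,W,(proj(T,W)-[208,168]+.5)*8,(proj(S,W)-[215,165]+.5)*8)
E
python3 m.py
```

```text
[[0.603  0.1301 0.014 ]
 [0.6152 0.0243 0.014 ]
 [0.4881 0.0129 0.014 ]
 [0.4773 0.1172 0.014 ]]
[[0.4772 0.1159 0.014 ]
 [0.4817 0.0077 0.014 ]
 [0.6092 0.0196 0.014 ]]
[np.float64(0.10642584755737568), np.float64(0.12761086365940308), np.float64(0.10493260340062126), np.float64(0.12640380522806371)]
0.09569763960108502 0.10897708280123455
org [5.33941587e-01 6.98962445e-02 1.38777878e-17] 0.10233736120115978
mouth [0.53394159 0.06989624 0.092     ] [278.77318233 347.08078054] [245.15657728 293.64346928]
knobtop [0.53394159 0.06989624 0.134     ] [270.78155223 340.02892939] [241.26411404 197.62987035]
knob [0.53394159 0.06989624 0.123     ] [272.94424637 341.93730065] [242.29551114 223.07086791]
post [0.58367999 0.07500419 0.135     ] [257.39326427 180.04826694] [293.58713102 139.70581204]
pegtop0 [0.52200437 0.06867034 0.17      ] [266.62814459 373.53020852] [224.53608997 126.28138115]
0 [0.52200437 0.06867034 0.17      ] [266.62814459 373.53020852] [224.53608997 126.28138115]
0.1 [0.52294482 0.06254469 0.17      ] [287.23082418 370.70231726] [240.01109165 128.52315807]
0.2 [0.52449212 0.05654354 0.17      ] [307.45779744 365.83115511] [256.05989378 130.04752874]
```

Run:
```python
from h import *
c=robot.camera("top"); s=robot.camera("scene")
a=c["pixels"][184:224,228:258,::-1]; b=s["pixels"][168:208,230:260,::-1]
im=np.hstack([cv2.resize(x,None,fx=13,fy=13,interpolation=cv2.INTER_CUBIC) for x in(a,b)])
cv2.imwrite("pics/z2.png",np.clip(255*(im/255.)**.5,0,255).astype(np.uint8))
```

```text
(no output)
```

View pics/z2.png

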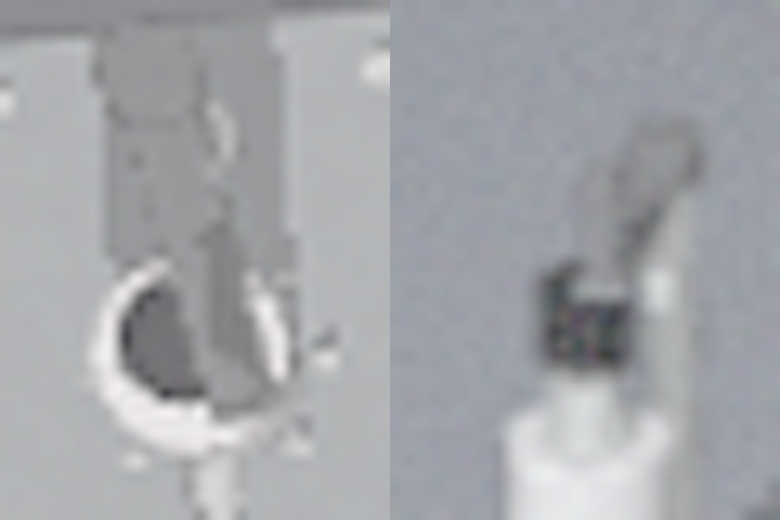

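Measured: the plate is 127×106 mm (true size 130×110). The mouth and knob predictions match both views. The pump is at (0.534, 0.070) with yaw +0.10, and the keeper is at about 0.2 rad, with its peg at about (0.5245, 0.0565). Next, the tool axes.

```bash
cat > g.py <<'E'
from h import *
import sys
def st():
    o=robot.get_obs(); M=R.from_quat(o["tool_rot"]).as_matrix()
    print("t",o["time"],"tcp",np.round(o["position"],4),"w",round(o["grip_width"],4),"F",np.round(o["ft_force"],2),"M",np.round(o["moment"],2))
    xa=M[:,0]; print("jaw yaw deg",np.degrees(np.arctan2(xa[1],xa[0])),"y",np.round(M[:,1],4)); return o,M
if __name__=="__main__":
    o,M=st()
    if len(sys.argv)>1:
        P=np.array([float(v) for v in sys.argv[1:4]]); print("shift mm",np.round(1000*M.T@(P-o["position"]),1))
E
python3 g.py .5235 .070 .25; python3 g.py .5235 .07 .152
```

```text
t 0.4 tcp [0.2094 0.5888 0.2224] w 0.0868 F [0.56 0.86 0.16] M [0.02 0.   0.01]
jaw yaw deg 70.41825279460902 y [-2.e-04 -3.e-04 -1.e+00]
shift mm [-383.5  -27.5 -469.8]
t 0.4 tcp [0.2094 0.5888 0.2224] w 0.0868 F [0.56 0.86 0.16] M [0.02 0.   0.01]
jaw yaw deg 70.41825279460902 y [-2.e-04 -3.e-04 -1.e+00]
shift mm [-383.5   70.5 -469.8]
```

```bash
python3 -m creep '[[[-29,-3,-36],0,0.5],[[-29,-3,-36],0,0.5],[[-29,-3,-36],0,0.5],[[-29,-3,-36],0,0.5],[[-29,-3,-36],0,0.5],[[-29,-3,-36],0,0.5],[[-29,-3,-36],0,0.5],[[-29,-3,-36],0,0.5]]' 10
python3 -m creep '[[[-29,-3,-36],0,0.5],[[-29,0,-36],0,0.5],[[-29,0,-36],0,0.5],[[0,0,0],0,0.5]]'
python3 g.py .5245 .0565 .25
```

```text
time: 1.2
position: [0.4038, 0.2721, 0.247]
tool_rot: [0.578, 0.408, -0.407, -0.578]
ft_force: [1.1, 0.7, -0.2]
grip_width: 0.0441
time: 1.6
position: [0.4796, 0.1511, 0.25]
tool_rot: [0.58, 0.407, -0.405, -0.578]
ft_force: [-1.3, 0.7, 0.8]
grip_width: 0.0436
t 1.6 tcp [0.4796 0.1511 0.25  ] w 0.0436 F [-1.34  0.66  0.84] M [0.06 0.01 0.  ]
jaw yaw deg 70.04531881247141 y [ 0.0041 -0.0016 -1.    ]
shift mm [-73.6   0.4 -74.5]
```

Tracks well. Next I'll turn 8 rows, then re-aim.

```bash
python3 -m creep '[[[0,0,0],-0.149,0.45],[[0,0,0],-0.149,0.45],[[0,0,0],-0.149,0.45],[[0,0,0],-0.149,0.45],[[0,0,0],-0.149,0.45],[[0,0,0],-0.149,0.45],[[0,0,0],-0.149,0.45],[[0,0,0],-0.149,0.45]]'
python3 -m creep '[[[0,0,0],0,0.45]]'
python3 g.py .5245 .0565 .25
```

```text
time: 2.4
position: [0.475, 0.1563, 0.2496]
tool_rot: [0.247, 0.663, -0.662, -0.247]
ft_force: [0.6, -0.0, 0.3]
grip_width: 0.0394
time: 2.5
position: [0.4752, 0.1562, 0.2496]
tool_rot: [0.249, 0.662, -0.662, -0.249]
ft_force: [-0.2, -0.9, 0.3]
grip_width: 0.0394
t 2.5 tcp [0.4752 0.1562 0.2496] w 0.0394 F [-0.19 -0.95  0.3 ] M [ 0.07  0.07 -0.01]
jaw yaw deg 138.7363051055586 y [-2.e-04  3.e-04 -1.e+00]
shift mm [-102.9   -0.4   42.4]
```

```bash
python3 -m creep '[[[-34,0,14],0,0.45],[[-34,0,14],0,0.45],[[-35,0,14],0,0.45],[[0,20,0],0,0.45],[[0,20,0],0,0.45],[[0,20,0],0,0.45],[[0,10,0],0,0.45],[[0,0,0],0,0.45]]'
python3 g.py .5245 .0565 .152
python3 - <<'E'
from h import *
c=robot.camera("top"); s=robot.camera("scene")
a=c["pixels"][180:230,220:270,::-1]; b=s["pixels"][160:210,222:272,::-1]
im=np.hstack([cv2.resize(x,None,fx=8,fy=8,interpolation=cv2.INTER_CUBIC) for x in(a,b)])
cv2.imwrite("pics/z3.png",np.clip(255*(im/255.)**.5,0,255).astype(np.uint8))
E
```

```text
time: 3.3
position: [0.5242, 0.0565, 0.1783]
tool_rot: [-0.249, -0.661, 0.662, 0.251]
ft_force: [-0.8, 1.0, -0.2]
grip_width: 0.0391
t 3.3 tcp [0.5242 0.0565 0.1783] w 0.0391 F [-0.79  1.   -0.21] M [ 0.03  0.09 -0.04]
jaw yaw deg 138.62571791124458 y [-3.4e-03  5.0e-04 -1.0e+00]
shift mm [-0.3 26.3 -0.3]
```

View pics/z3.png

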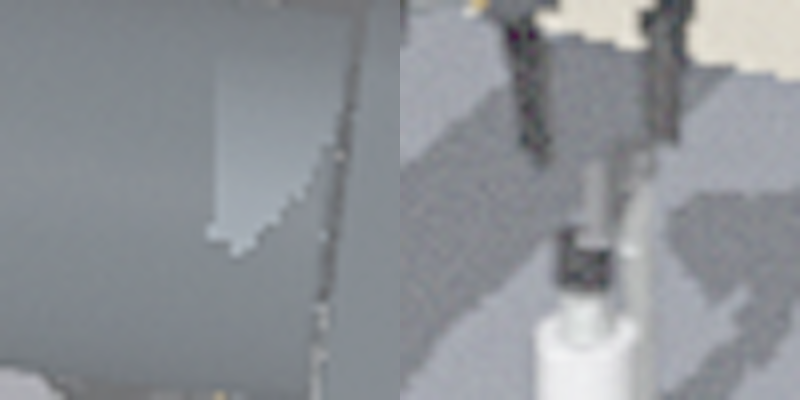

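In the scene panel the finger tips at (540,160) and (660,140) straddle the peg at (597,165). Descending now.

```bash
python3 -m creep '[[[0,14,0],0,0.45],[[0,13,0],0,0.45],[[0,0,0],0,0.45],[[0,0,0],0,0.26],[[0,0,0],0,0.26],[[0,0,0],0,0.26]]' 5
python3 - <<'E'
from g import *
o,M=st()
post=np.array([.5837,.0750]);prev=o["position"][:2]
for th in np.linspace(.3,1.85,16):
    a=np.pi+.1023+th; P=post+.062*np.array([np.cos(a),np.sin(a)])
    d=P-prev; print(round(th,2),P.round(4),np.round(1000*(M[:2].T@d)[[0,2]],1)); prev=P
shot("scene","s4.png",(210,140,80,80),7)
E
```

```text
time: 4.0
position: [0.526, 0.056, 0.1535]
tool_rot: [0.25, 0.662, -0.662, -0.249]
ft_force: [0.3, -0.7, 0.4]
grip_width: 0.0254
t 4.0 tcp [0.526  0.056  0.1535] w 0.0254 F [ 0.3  -0.69  0.39] M [ 0.04  0.04 -0.01]
jaw yaw deg 138.71225746974184 y [ 1.9e-03 -2.0e-04 -1.0e+00]
0.3 [0.5266 0.0507] [-4.   3.5]
0.4 [0.5295 0.045 ] [-5.9  2.5]
0.51 [0.5328 0.0395] [-6.1  1.8]
0.61 [0.5368 0.0345] [-6.3  1.2]
0.71 [0.5412 0.0299] [-6.4  0.6]
0.82 [0.5461 0.0257] [-6.4 -0.1]
0.92 [0.5514 0.0221] [-6.4 -0.8]
1.02 [0.557 0.019] [-6.2 -1.4]
1.13 [0.5629 0.0166] [-6.1 -2.1]
1.23 [0.5691 0.0148] [-5.8 -2.7]
1.33 [0.5753 0.0136] [-5.5 -3.3]
1.44 [0.5817 0.013 ] [-5.1 -3.8]
1.54 [0.5881 0.0132] [-4.7 -4.3]
1.64 [0.5945 0.0139] [-4.3 -4.8]
1.75 [0.6007 0.0154] [-3.7 -5.2]
1.85 [0.6068 0.0175] [-3.2 -5.6]
```

View pics/s4.png

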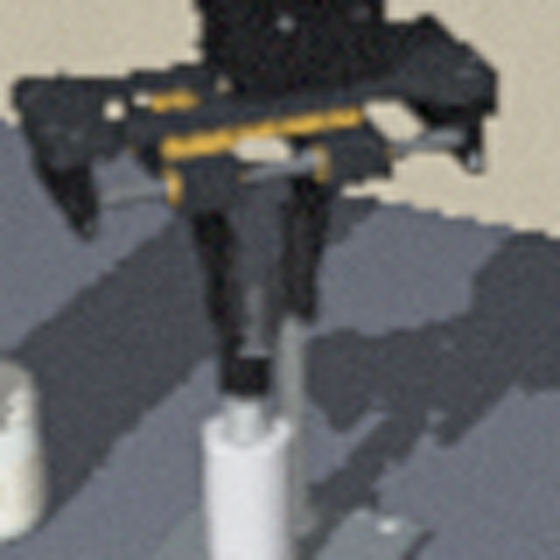

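```bash
python3 -m creep '[[[-4,0,3.5],0,0.26],[[-6,0,2.5],0,0.26],[[-6,0,2],0,0.26],[[-6.5,0,1],0,0.26],[[-6.5,0,0.5],0,0.26],[[-6.5,0,0],0,0.26],[[-6.5,0,-1],0,0.26],[[0,0,0],0,0.26]]'
python3 - <<'E'
from g import *
o,M=st()
shot("scene","s5.png",(210,140,80,80),7)
E
```

```text
time: 4.85
position: [0.5528, 0.0212, 0.1526]
tool_rot: [0.25, 0.662, -0.661, -0.249]
ft_force: [0.2, 0.1, -0.0]
grip_width: 0.023
t 4.85 tcp [0.5528 0.0212 0.1526] w 0.023 F [ 0.18  0.08 -0.04] M [ 0.09  0.05 -0.04]
jaw yaw deg 138.67688878567498 y [ 1.9e-03 -3.0e-04 -1.0e+00]
```

View pics/s5.png

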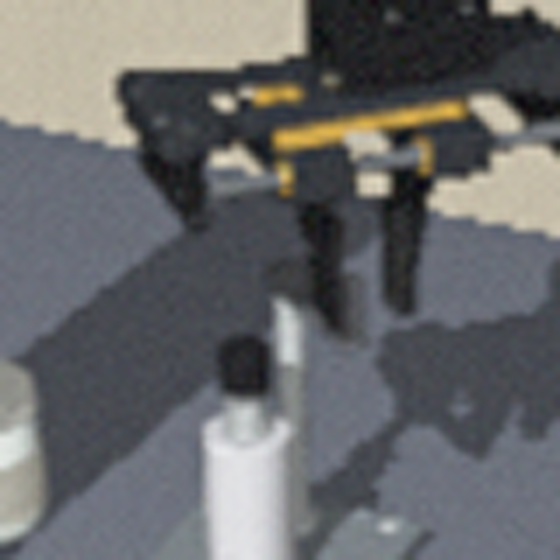

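The bar has followed: its hub is at (285,280), the bar and peg sit by the finger at (345,310), and the knob is exposed. Continuing.

```bash
python3 -m creep '[[[-6,0,-1.5],0,0.26],[[-6,0,-2],0,0.26],[[-6,0,-2.5],0,0.26],[[-5.5,0,-3.5],0,0.26],[[-5,0,-4],0,0.26],[[-4.5,0,-4.5],0,0.26],[[-4,0,-5],0,0.26],[[-3.5,0,-5],0,0.26]]'
python3 -m creep '[[[0,0,0],0,0.26],[[0,0,0],0,0.26]]'
python3 - <<'E'
from g import *
o,M=st()
shot("scene","s6.png",(210,140,80,80),7)
E
```

```text
time: 5.7
position: [0.6007, 0.0164, 0.1525]
tool_rot: [0.249, 0.662, -0.662, -0.249]
ft_force: [0.3, 0.5, 0.1]
grip_width: 0.0226
time: 5.9
position: [0.6003, 0.0164, 0.1525]
tool_rot: [-0.249, -0.662, 0.662, 0.249]
ft_force: [-0.5, 0.7, -0.5]
grip_width: 0.0226
t 5.9 tcp [0.6003 0.0164 0.1525] w 0.0226 F [-0.54  0.7  -0.54] M [0.1  0.09 0.03]
jaw yaw deg 138.73302580013495 y [ 0.e+00 -1.e-04 -1.e+00]
```

View pics/s6.png

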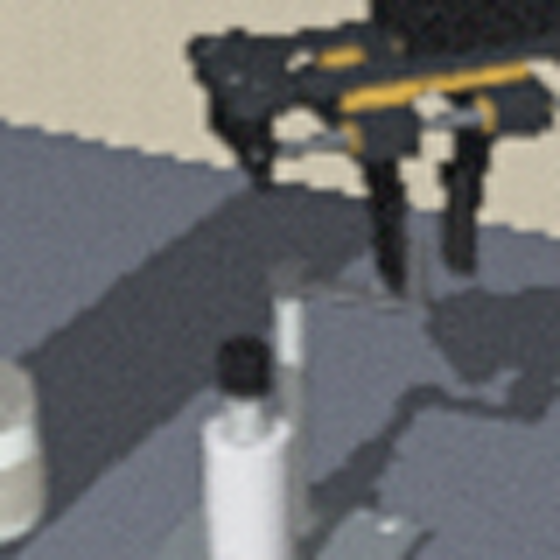

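```bash
python3 -m creep '[[[-3,0,-4],0,0.26],[[0,0,0],0,0.26],[[0,0,0],0,0.4],[[0,-20,0],0,0.45],[[0,-30,0],0,0.45],[[0,-30,0],0,0.5],[[0,0,0],0,0.5]]'
python3 - <<'E'
from g import *
o,M=st()
shot("scene","s7.png",(210,140,80,80),7)
S=robot.camera("scene")
org=np.array([.5339,.0699,0]);Rz=R.from_euler('z',.1023)
for th in (1.3,1.4,1.5,1.6,1.7,1.8,2):
    W=[org+Rz.apply([.05-.062*np.cos(th),-.062*np.sin(th),z]) for z in (.17,.1435)]
    print(th,*[((proj(S,w)-[210,140]+.5)*7).round() for w in W])
print("mouth, post",((proj(S,org+[0,0,.092])-[210,140]+.5)*7).round(),((proj(S,org+Rz.apply([.05,0,.1435]))-[210,140]+.5)*7).round())
print("above knob shift",1000*M.T@(np.array([.5339,.0699,.20])-o["position"]))
E
```

```text
time: 6.65
position: [0.6081, 0.0168, 0.2373]
tool_rot: [0.253, 0.662, -0.661, -0.246]
ft_force: [0.3, -0.4, 0.0]
grip_width: 0.0419
t 6.65 tcp [0.6081 0.0168 0.2373] w 0.0419 F [ 0.27 -0.42  0.02] M [0.1  0.01 0.01]
jaw yaw deg 138.72065852823025 y [ 0.0099 -0.0017 -0.9999]
1.3 [401. 263.] [402. 318.]
1.4 [409. 258.] [410. 312.]
1.5 [416. 252.] [416. 306.]
1.6 [421. 246.] [422. 300.]
1.7 [426. 240.] [426. 294.]
1.8 [428. 234.] [429. 288.]
2 [429. 222.] [430. 276.]
mouth, post [249. 432.] [291. 280.]
above knob shift [91.09147207 36.4408934   9.21813938]
```

View pics/s7.png

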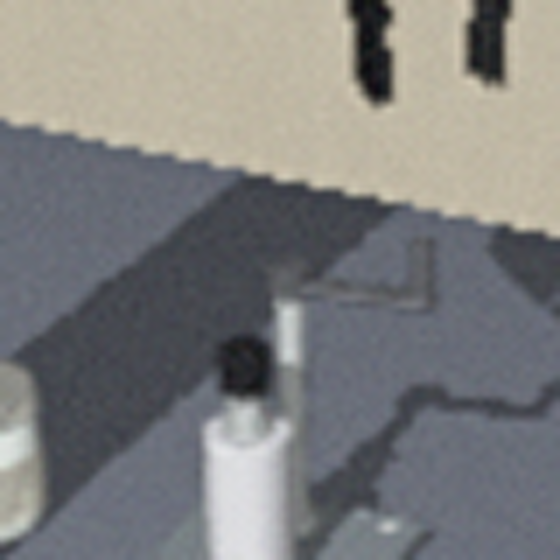

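The keeper is at about 1.6–1.65 rad (peg top at (422,240)) and the knob is free at (245,365). Next I turn the jaws along the pump's y axis and move away from the bar while still high.

```bash
python3 -m creep '[[[30,0,3],0,0.9],[[30,0,3],0,0.9],[[30,0,3],0,0.9],[[0,0,0],0.149,0.9],[[0,0,0],0.149,0.9],[[0,0,0],0.149,0.9],[[0,0,0],0.149,0.9],[[0,0,0],0.149,0.9]]'
python3 -m creep '[[[0,0,0],0,0.9],[[0,0,0],0,0.9]]'
python3 g.py .534 .07 .2
python3 - <<'E'
from h import *
shot("scene","s8.png",(200,120,100,100),6)
shot("top","t8.png",(200,160,90,90),6)
E
```

```text
time: 7.55
position: [0.5301, 0.07, 0.2308]
tool_rot: [-0.474, -0.523, 0.525, 0.476]
ft_force: [0.3, 0.0, 0.7]
grip_width: 0.0779
time: 7.75
position: [0.5307, 0.0699, 0.2314]
tool_rot: [-0.472, -0.526, 0.527, 0.473]
ft_force: [0.5, -0.7, -0.3]
grip_width: 0.0785
t 7.75 tcp [0.5307 0.0699 0.2314] w 0.0785 F [ 0.54 -0.74 -0.29] M [-0.02  0.02  0.02]
jaw yaw deg 96.20541462635482 y [-2.5e-03  1.0e-04 -1.0e+00]
shift mm [-0.3 31.4 -3.4]
```

View pics/s8.png

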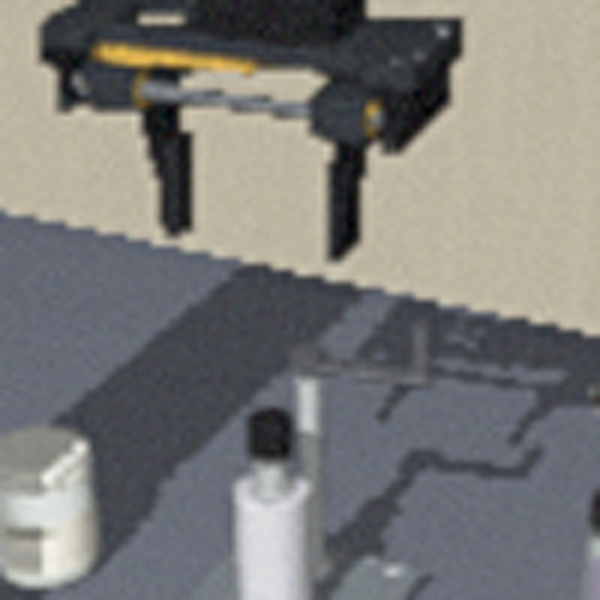

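```bash
python3 -m creep '[[[0,30,-3],0,0.9],[[0,30,0],0,0.9],[[0,20,0],0,0.8],[[0,0,0],0,0.75],[[0,0,0],0,0.7]]'
python3 g.py .534 .07 .106
python3 - <<'E'
from h import *
shot("scene","s9.png",(200,120,100,100),6)
E
```

```text
time: 8.35
position: [0.5346, 0.0702, 0.1526]
tool_rot: [-0.473, -0.526, 0.526, 0.473]
ft_force: [-0.4, 0.1, 0.9]
grip_width: 0.0647
t 8.35 tcp [0.5346 0.0702 0.1526] w 0.0647 F [-0.42  0.09  0.94] M [ 0.02 -0.01  0.03]
jaw yaw deg 96.07353682824875 y [-4.e-04  0.e+00 -1.e+00]
shift mm [-0.1 46.6  0.6]
```

View pics/s9.png

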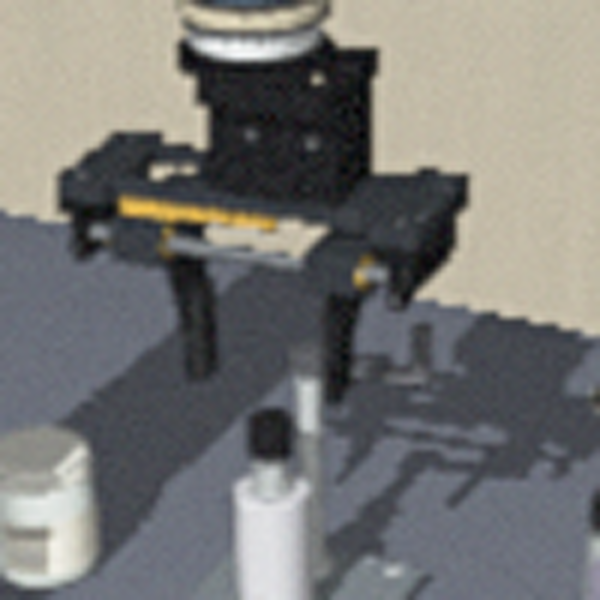

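```bash
python3 -m creep '[[[0,15,0],0,0.65],[[0,15,0],0,0.65],[[0,15,0],0,0.65],[[0,1,0],0,0.65],[[0,0,0],0,0.65]]' 3
python3 g.py
python3 - <<'E'
from h import *
shot("scene","s10.png",(200,120,100,100),6)
E
```

```text
time: 8.9
position: [0.5352, 0.0702, 0.1075]
tool_rot: [0.473, 0.526, -0.525, -0.472]
ft_force: [-0.5, -0.7, 0.3]
grip_width: 0.0568
t 8.9 tcp [0.5352 0.0702 0.1075] w 0.0568 F [-0.48 -0.69  0.31] M [-0.01  0.01 -0.01]
jaw yaw deg 96.04448752683824 y [ 1.6e-03 -1.0e-04 -1.0e+00]
```

View pics/s10.png

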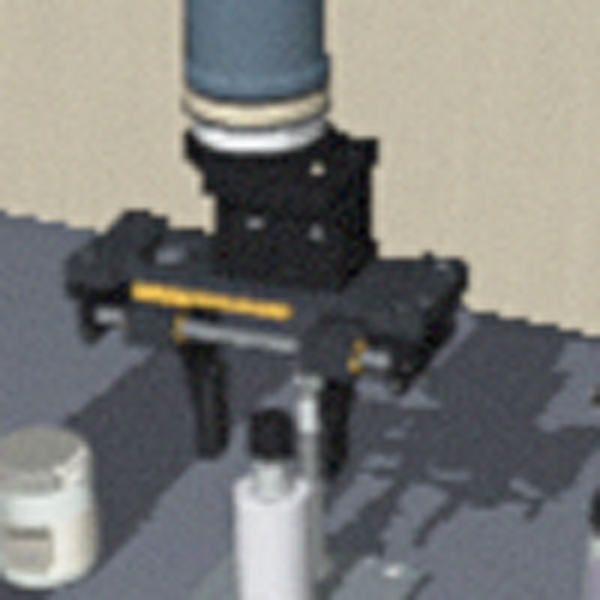

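Fingers at (210,455) and (330,470) are centred on the knob at (270,435). Closing gently.

```bash
python3 -m creep '[[[0,0,0],0,0.4],[[0,0,0],0,0.36],[[0,0,0],0,0.36]]' 3; python3 -m creep '[[[0,0,0],0,0.32],[[0,0,0],0,0.32]]' 3;python3 -m creep '[[[0,0,0],0,0.29],[[0,0,0],0,0.29]]' 3;python3 -m creep '[[[0,0,0],0,0.26],[[0,0,0],0,0.26]]' 3; python3 g.py
```

```text
time: 9.25
position: [0.5348, 0.0702, 0.1071]
tool_rot: [0.473, 0.526, -0.525, -0.473]
ft_force: [-0.9, -0.3, 0.2]
grip_width: 0.0398
time: 9.45
position: [0.5345, 0.0702, 0.1066]
tool_rot: [0.473, 0.526, -0.526, -0.473]
ft_force: [0.3, -0.0, 0.0]
grip_width: 0.0295
time: 9.65
position: [0.5345, 0.0702, 0.1065]
tool_rot: [-0.473, -0.526, 0.526, 0.473]
ft_force: [0.4, 0.5, -0.3]
grip_width: 0.026
time: 9.85
position: [0.5344, 0.0705, 0.1066]
tool_rot: [0.473, 0.526, -0.525, -0.473]
ft_force: [0.4, 0.6, 0.6]
grip_width: 0.0237
t 9.85 tcp [0.5344 0.0705 0.1066] w 0.0237 F [0.43 0.63 0.61] M [ 0.28  0.1  -0.01]
jaw yaw deg 96.02132571438793 y [-1.e-04  4.e-04 -1.e+00]
```

```bash
for i in 1 2 3 4; do python3 -m creep '[[[0,0,0],0,0.2]]' 3 >/dev/null; python3 g.py | head -1; done
```

```text
t 9.95 tcp [0.5344 0.0704 0.1066] w 0.0238 F [0.05 0.1  1.52] M [0.29 0.03 0.03]
t 10.05 tcp [0.5344 0.0704 0.1066] w 0.0239 F [0.39 1.15 0.56] M [0.27 0.06 0.04]
t 10.15 tcp [0.5344 0.0703 0.1066] w 0.024 F [-0.44  1.12  0.81] M [0.36 0.07 0.05]
t 10.25 tcp [0.5344 0.0703 0.1066] w 0.0237 F [0.4  1.51 0.81] M [ 0.33  0.09 -0.  ]
```

```bash
python3 -m creep '[[[0.5,0,0],0,0.2]]' 3 >/dev/null; for i in 1 2 3 4; do python3 -m creep '[[[0,0,0],0,0.2]]' 3 >/dev/null; python3 g.py | head -1; done
```

```text
t 10.45 tcp [0.5345 0.0704 0.1066] w 0.0236 F [-0.61  0.39  0.5 ] M [ 0.04  0.09 -0.04]
t 10.55 tcp [0.5344 0.0705 0.1065] w 0.024 F [-1.31  0.44  0.35] M [-0.03 -0.   -0.  ]
t 10.65 tcp [0.5344 0.0705 0.1065] w 0.0236 F [-0.34 -0.67  0.5 ] M [-0.03  0.03  0.03]
t 10.75 tcp [0.5344 0.0705 0.1065] w 0.0239 F [-0.    0.39  0.36] M [-0.    0.05  0.06]
```

The lateral load is nulled. Gripping firmly, then drawing up slowly while watching force.

```bash
python3 -m creep '[[[0,0,0],0,0.15],[[0,0,0],0,0.15],[[0,0,0],0,0.15]]' 25; python3 g.py|head -1; python3 -m creep '[[[0,-1,0],0,0.15],[[0,-1,0],0,0.15]]'>/dev/null; python3 g.py|head -1; python3 -m creep '[[[0,0,0],0,0.15]]'>/dev/null; python3 g.py
```

```text
time: 11.05
position: [0.5344, 0.0705, 0.1065]
tool_rot: [-0.473, -0.526, 0.526, 0.473]
ft_force: [-0.4, -1.6, 1.1]
grip_width: 0.0231
t 11.05 tcp [0.5344 0.0705 0.1065] w 0.0231 F [-0.43 -1.58  1.12] M [-0.19  0.03  0.02]
t 11.25 tcp [0.5341 0.0709 0.1083] w 0.0233 F [-0.21 -0.51 -1.32] M [ 0.04 -0.   -0.02]
t 11.35 tcp [0.5344 0.0708 0.1085] w 0.0235 F [-0.06  0.07 -2.5 ] M [ 0.08 -0.02  0.03]
jaw yaw deg 96.02475247034326 y [-1.e-04  2.e-04 -1.e+00]
```

```bash
for i in 1 2; do python3 -m creep '[[[0,-1.5,0],0,0.15],[[0,-1.5,0],0,0.15],[[0,-1.5,0],0,0.15],[[0,-1.5,0],0,0.15]]'>/dev/null; python3 g.py|head -1; python3 -m creep '[[[0,0,0],0,0.15]]'>/dev/null; python3 g.py|head -1; done
python3 - <<'E'
from h import *
shot("scene","s11.png",(200,120,100,100),6)
E
```

```text
t 11.75 tcp [0.5344 0.0707 0.1147] w 0.023 F [-0.22 -0.96 -1.54] M [ 0.03  0.06 -0.04]
t 11.85 tcp [0.5346 0.0707 0.1149] w 0.0236 F [ 0.5   0.63 -1.18] M [0.03 0.05 0.02]
t 12.25 tcp [0.5344 0.0707 0.1207] w 0.0231 F [-0.22 -0.35 -0.95] M [0.03 0.02 0.02]
t 12.35 tcp [0.5346 0.0707 0.1208] w 0.0229 F [ 0.26 -0.1  -2.06] M [ 0.06 -0.02  0.  ]
```

View pics/s11.png

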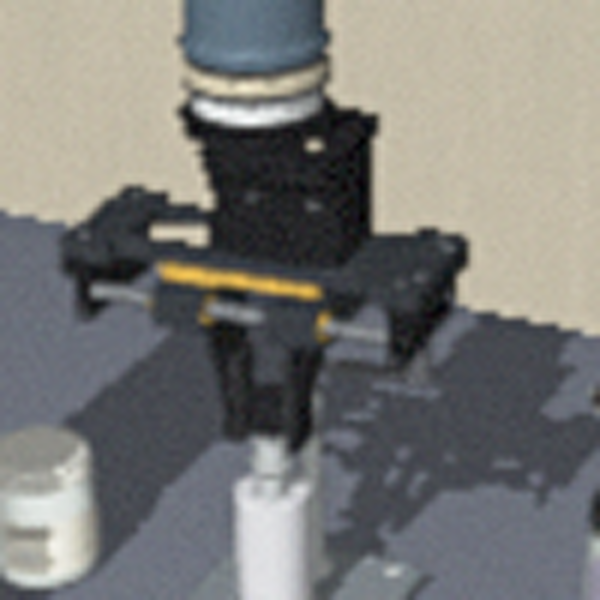

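The rod is rising (flange visible at about (270,465)) and the barrel is unmoved at (272,490). Continuing.

```bash
for i in 1 2 3; do python3 -m creep '[[[0,-1.5,0],0,0.15],[[0,-1.5,0],0,0.15],[[0,-1.5,0],0,0.15],[[0,-1.5,0],0,0.15],[[0,-1.5,0],0,0.15],[[0,0,0],0,0.15]]'>/dev/null; python3 g.py|head -1; done
python3 -m creep '[[[0,-1,0],0,0.15],[[0,0,0],0,0.15],[[0,0,0],0,0.15]]'; python3 g.py
```

```text
t 13.0 tcp [0.5346 0.0707 0.1283] w 0.0231 F [-0.15  0.29 -1.08] M [ 0.01  0.   -0.01]
t 13.6 tcp [0.5346 0.0707 0.1358] w 0.0235 F [ 0.4  -0.41 -1.15] M [ 0.07  0.01 -0.01]
t 14.2 tcp [0.5346 0.0707 0.1433] w 0.0231 F [-0.15  0.24 -1.89] M [ 0.02 -0.02  0.05]
time: 14.5
position: [0.5344, 0.0707, 0.144]
tool_rot: [-0.473, -0.526, 0.526, 0.473]
ft_force: [0.1, -0.7, -1.1]
grip_width: 0.0232
t 14.5 tcp [0.5344 0.0707 0.144 ] w 0.0232 F [ 0.07 -0.68 -1.11] M [ 0.09  0.06 -0.01]
jaw yaw deg 96.02776546374653 y [-1.e-04 -0.e+00 -1.e+00]
```

```bash
python3 -m creep '[[[0,-1.5,0],0,0.15],[[0,-1,0],0,0.15],[[0,0,0],0,0.15],[[0,0,0],0,0.15]]'
python3 - <<'E'
from g import *
st()
c=robot.camera("scene")
im=c["pixels"][170:220,225:265,::-1]
cv2.imwrite("pics/s12.png",cv2.resize(im,None,fx=12,fy=12,interpolation=cv2.INTER_CUBIC))
ax=np.array([.5339,.0699,0])
for nm,z,r in [("mouth",.092,0),("mouth near edge",.092,.020),("flange bottom",.132,.011),("narrow groove",.112,.008),("broad mid",.092,.008),("broad top",.095,.008),("knob bottom",.152,.012)]:
    d=np.array(c["position"])-ax; d[2]=0; d/=np.linalg.norm(d)
    print(nm,((proj(c,ax+[0,0,z]+d*r)-[225,170]+.5)*12).round(1))
g=c["pixels"].mean(2)
for u in (244,245,246): print(u,g[188:212,u].round().astype(int))
E
```

```text
time: 14.9
position: [0.5345, 0.0707, 0.1466]
tool_rot: [0.473, 0.526, -0.526, -0.473]
ft_force: [0.7, -0.1, -0.8]
grip_width: 0.0236
t 14.9 tcp [0.5345 0.0707 0.1466] w 0.0236 F [ 0.74 -0.11 -0.8 ] M [ 0.02 -0.   -0.01]
jaw yaw deg 96.02689183709663 y [ 1.e-04 -0.e+00 -1.e+00]
mouth [247.6 380.5]
mouth near edge [249.2 419.1]
flange bottom [242.9 263.8]
narrow groove [245.5 327.6]
broad mid [248.3 395.8]
broad top [247.8 385.7]
knob bottom [240.1 195.2]
244 [201 203 193 185 204 204 202 204 194 195 203 201 200 192 199 210 216 223
 224 222 224 225 224 225]
245 [189 195 193 171 185 189 193 190 192 186 196 198 197 189 175 203 220 220
 223 222 223 224 224 222]
246 [163 178 176 142 156 160 160 157 155 168 173 171 165 151 145 206 220 218
 218 220 219 219 218 220]
```

View pics/s12.png

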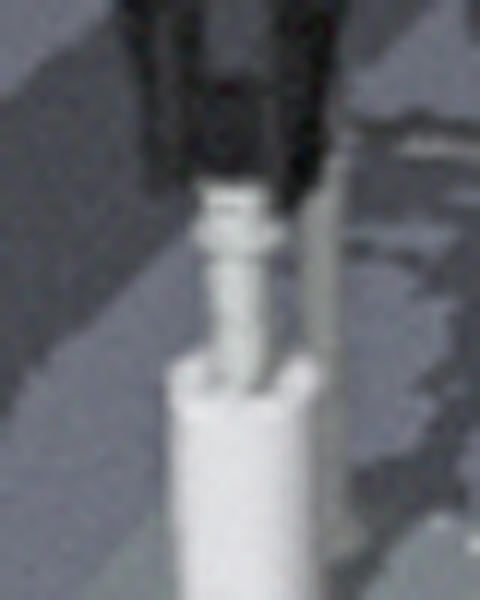

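Run:
```python
from h import *
c=robot.camera("scene"); g=c["pixels"].mean(2)
def load(fn,k,ox,oy):
    im=cv2.imread("pics/"+fn).mean(2); h=cv2.resize(im,None,fx=1/k,fy=1/k,interpolation=cv2.INTER_AREA); return h,ox,oy
h,ox,oy=load("s7.png",7,210,140)
np.set_printoptions(linewidth=200)
print("s7 rows 185..212"); 
for u in range(241,250): print(u,h[185-oy:212-oy,u-ox].round().astype(int))
print("now rows 175..206")
for u in range(240,250): print(u,g[175:206,u].round().astype(int))
ax=np.array([.5344,.0702,0])
for z in (.112,.152,.092,.132): print(z,proj(c,ax+[0,0,z]))
```

```text
s7 rows 185..212
241 [ 70  71  74  68  52  51  49  57  68  71  74  97 115 125 154 186 188 197 215 226 219 217 217 216 218 217 217]
242 [ 73  73  73  60  38  39  40  37  32  39  45  90 137 146 163 170 174 185 207 225 223 219 220 221 221 221 221]
243 [ 73  73  70  45  34  31  42  39  35  39  41  84 148 172 181 182 182 190 198 219 221 221 220 221 222 222 222]
244 [ 74  74  66  43  37  41  40  41  40  41  40  68 137 183 199 197 194 198 190 212 222 223 221 222 222 221 221]
245 [ 73  72  65  40  33  45  44  37  41  39  31  73 140 189 196 192 193 196 193 215 220 220 220 221 220 222 220]
246 [ 74  78  70  49  34  30  39  37  35  28  30  71 132 169 172 168 172 184 197 218 216 217 216 216 216 218 217]
247 [ 73  83  89  71  40  33  31  34  33  33  39  66 109 124 137 149 157 175 205 218 211 210 210 210 210 210 210]
248 [ 83 102 111  98  73  61  58  54  56  61  67  83 104 108 119 136 155 187 205 206 199 195 197 198 197 199 198]
249 [134 141 140 137 131 124 112  93  90  92  94  96 103 106 129 171 186 200 198 184 180 176 180 179 180 181 181]
now rows 175..206
240 [ 32  37  36  28  36  41  40  28  4
[... 696 characters left out ...]
192 186 187 195 194 196 186 174 201 219 223]
246 [ 67  57  46  37  50  48  44  41  44  52 103 158 149 163 174 185 154 154 159 159 154 157 167 169 168 164 151 153 207 221 218]
247 [ 55  58  48  57  56  52  58  52  51  53  77 100 102 133 173 145 109 113 114 122 124 120 127 125 126 124 131 162 209 222 214]
248 [ 38  47  41  45  47  45  48  43  49  46  38  48  59 103 146 116 100  86 106 108 108 110 104 111 111 141 179 195 206 212 199]
249 [ 39  36  38  35  33  35  32  29  31  26  29  26  55  89 105 107  89  86 110 110 110 104 106 110 135 184 206 203 203 187 183]
0.112 [244.90427302 195.4523196 ]
0.152 [244.43420751 183.86009192]
0.092 [245.1340405  201.11858728]
0.132 [244.67102196 189.70014403]
```

The knob edge rose 11.68 px against 11.59 px expected for 40 mm, so about 40.3 mm. The TCP says 40.1 mm. One last check of the scene, then hand in.

Run:
```python
from g import *
shot("scene","s13.png",(150,130,180,130),4)
st()
```

```text
t 15.05 tcp [0.5344 0.0707 0.1465] w 0.0232 F [ 0.34 -0.08 -2.29] M [-0.01  0.01 -0.05]
jaw yaw deg 96.02612411082971 y [ 0.  0. -1.]
```

View pics/s13.png

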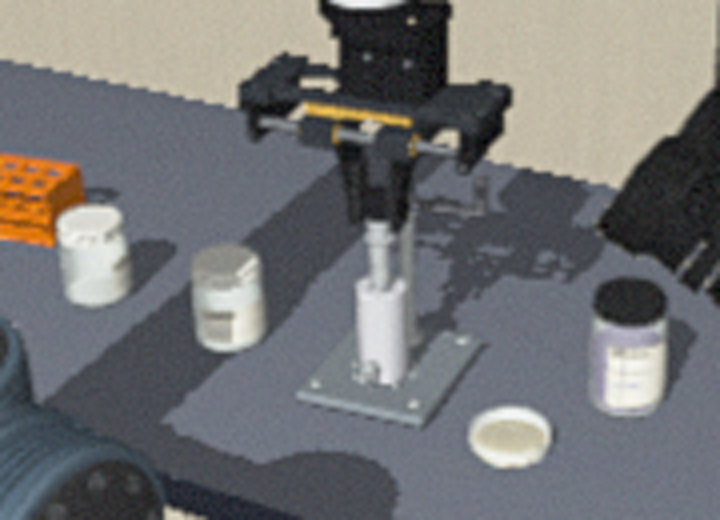

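The pump stands flat with its plate at (390,375). The rod is held up by the knob, and the keeper peg is off to the side at (482,190). The cup, jar and dish are untouched.

```bash
python3 -c "
from rig import robot
print(robot.hand_in())"
```

```text
the job is handed in; nothing more can be done
None
```

I swung the keeper bar clear to about 1.6 rad, judged from where its peg appears in the scene camera. Then I gripped the knob and drew the piston rod straight up. I handed the job in at about 15 s, with the knob still held at 25 N.

- **Height:** the tool rose 40.0 mm, and the knob's edge in the images rose about 40.3 mm, against the 40 mm needed. Direct readings of the grooves and flange near the barrel's mouth were too coarse to confirm this. One of them suggested the rod might be up to about 2 mm high, so I relied on the two rise measurements.
- **Forces:** the vertical pull stayed at about 1–2.5 N, roughly the rod's own weight, and side force was near zero, so there was no sign of jamming.
- **Scene:** in the last picture the pump stands flat where it was, and the cup, jar and dish are untouched.

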